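Snap the core case lid shut all round

TASK

The round core case on the white rest has a blue snap lid, and its rim still stands up all round: with the fingertips, press the rim down section by section until all six sections have clicked shut, then let go. Press, do not slam; do not pick up or shove the case, and leave the spool, roller and wrench where they are.

Things in the scene. Friction and masses are not known exactly. Their poses are not given: they have to be found in the camera images.
- rest: Fixed round support on the bench: a white nylon disc, 230 mm across, on a black foot. Its top is 20 mm above the bench. Origin at the centre of its underside.
- case: Loose round core case (1.6 kg or so) on the white rest: black wall 180 mm across, 43 mm high, with a blue snap lid whose flat middle (92 mm across, black disc 40 mm across in it) is fixed with its top 50 mm above the case's underside (the black disc 3 mm more). Around the middle the lid's rim is cut by radial slots into six equal blue sections. The lid stands a firm press but not a blow of over 60 N. Origin at the centre of the underside, z up along the case's axis.
- spool: Bystander: spool of copper wire with white end flanges, standing on end, 64 mm across, 60 mm high. Origin at the centre of its underside.
- roller: Bystander: black rubber roller standing on a white flange 60 mm across, steel shaft end on top, 60 mm high. Origin at the centre of its underside.
- wrench: Bystander: steel wrench, 150 mm long, lying flat on the bench. Origin about mid-length, on its underside.
- mark0 (a point): The white round press mark (16 mm across) on the top of lid section 0: its centre, 84 mm from the case's axis, at 0 degrees counter-clockwise from the case's own x axis. It moves with the section: about 50 mm above the case's underside when shut, about 8 mm higher when open.
- section0 (a joint): Tilt of lid section 0 (a 55 degree piece of the rim, from 50 to 95 mm radius, hinged along its inner edge), rad: 0 = open, outer edge raised 10 mm with the orange band on the case wall showing under it; 0.22 = clicked shut, flush with the lid's middle. A snap spring: pressing down at the mark takes about 6 N at first and less further on; past 0.13 it pulls itself shut and stays; let go before that it springs back open. All start open.
- mark1 (a point): The white round press mark (16 mm across) on the top of lid section 1: its centre, 84 mm from the case's axis, at 60 degrees counter-clockwise from the case's own x axis. It moves with the section: about 50 mm above the case's underside when shut, about 8 mm higher when open.
- section1 (a joint): Tilt of lid section 1 (a 55 degree piece of the rim, from 50 to 95 mm radius, hinged along its inner edge), rad: 0 = open, outer edge raised 10 mm with the orange band on the case wall showing under it; 0.22 = clicked shut, flush with the lid's middle. A snap spring: pressing down at the mark takes about 6 N at first and less further on; past 0.13 it pulls itself shut and stays; let go before that it springs back open. All start open.
- mark2 (a point): The white round press mark (16 mm across) on the top of lid section 2: its centre, 84 mm from the case's axis, at 120 degrees counter-clockwise from the case's own x axis. It moves with the section: about 50 mm above the case's underside when shut, about 8 mm higher when open.
- section2 (a joint): Tilt of lid section 2 (a 55 degree piece of the rim, from 50 to 95 mm radius, hinged along its inner edge), rad: 0 = open, outer edge raised 10 mm with the orange band on the case wall showing under it; 0.22 = clicked shut, flush with the lid's middle. A snap spring: pressing down at the mark takes about 6 N at first and less further on; past 0.13 it pulls itself shut and stays; let go before that it springs back open. All start open.
- mark3 (a point): The white round press mark (16 mm across) on the top of lid section 3: its centre, 84 mm from the case's axis, at 180 degrees counter-clockwise from the case's own x axis. It moves with the section: about 50 mm above the case's underside when shut, about 8 mm higher when open.
- section3 (a joint): Tilt of lid section 3 (a 55 degree piece of the rim, from 50 to 95 mm radius, hinged along its inner edge), rad: 0 = open, outer edge raised 10 mm with the orange band on the case wall showing under it; 0.22 = clicked shut, flush with the lid's middle. A snap spring: pressing down at the mark takes about 6 N at first and less further on; past 0.13 it pulls itself shut and stays; let go before that it springs back open. All start open.
- mark4 (a point): The white round press mark (16 mm across) on the top of lid section 4: its centre, 84 mm from the case's axis, at 240 degrees counter-clockwise from the case's own x axis. It moves with the section: about 50 mm above the case's underside when shut, about 8 mm higher when open.
- section4 (a joint): Tilt of lid section 4 (a 55 degree piece of the rim, from 50 to 95 mm radius, hinged along its inner edge), rad: 0 = open, outer edge raised 10 mm with the orange band on the case wall showing under it; 0.22 = clicked shut, flush with the lid's middle. A snap spring: pressing down at the mark takes about 6 N at first and less further on; past 0.13 it pulls itself shut and stays; let go before that it springs back open. All start open.
- mark5 (a point): The white round press mark (16 mm across) on the top of lid section 5: its centre, 84 mm from the case's axis, at 300 degrees counter-clockwise from the case's own x axis. It moves with the section: about 50 mm above the case's underside when shut, about 8 mm higher when open.
- section5 (a joint): Tilt of lid section 5 (a 55 degree piece of the rim, from 50 to 95 mm radius, hinged along its inner edge), rad: 0 = open, outer edge raised 10 mm with the orange band on the case wall showing under it; 0.22 = clicked shut, flush with the lid's middle. A snap spring: pressing down at the mark takes about 6 N at first and less further on; past 0.13 it pulls itself shut and stays; let go before that it springs back open. All start open.
There are look-alikes about, which are no part of the job. What is meant by the case is not brown, and is the smaller of those in its own colour.

How it is judged:
At the end, for the whole second after the job is handed in: All six lid sections clicked shut (joint above 0.20 of 0.22 rad), the case upright, at rest and within 30 mm of where it stood, the bystanders within 25 mm of where they stood (value of joint each of section0, section1, section2, section3, section4, section5 above 0.2 rad and distance of case from where it was at the start of the episode below 0.03 m and angle between case's own z axis and vertical below 0.05 rad and linear speed of case below 0.02 m/s and distance of each of spool, roller, wrench from where it was at the start of the episode below 0.025 m); the robot touches nothing.
It fails at once if the case is lifted off its rest (15 mm or more) (z of case in the frame of rest above 0.035 m).
It fails at once if the case is shoved 30 mm or more (distance of case from where it was at the start of the episode above 0.03 m).
It fails at once if the lid is slammed (more than 60 N) (contact force between any of the fingers, the arm and case above 60 N).
It fails at once if the case is pressed with the arm or the gripper's body instead of the fingers (contact force between the arm and case above 5 N and contact force between the fingers and case below 1 N).
It fails at once if a bystander is moved 25 mm or more, or lifted (distance of any of spool, roller, wrench from where it was at the start of the episode above 0.025 m).
It also fails if it takes over 48 s, if anything falls off the work surface, if the arm or the gripper's body presses on something with over 40 N, if the wrist force passes 120 N, or if a joint passes its speed limit or range.

ROBOT

A 6-joint arm with a two-finger parallel gripper is mounted at the origin on the work surface. World frame = base frame: x ahead of the robot, y to its left, z up, the work surface at z = 0. Lengths are in m, angles in rad, forces in N, time in s.
With the tool pointing down it reaches from about 0.275 to 0.725 m from the base axis. Payload 5.6 kg.
Tool frame: the origin (TCP) lies midway between the tips of the shut fingers; the grasp point (between the pads) lies 19 mm behind it; z points along the fingers, y is the line along which they close (so a half turn about z gives the same grasp; the last joint's range is limited). The gripper opens to 85 mm and grips with 20 to 120 N. Pads are 22 mm wide; open, the fingers measure 114 mm over their backs; the gripper's body (76 mm by 85 mm) begins 54 mm behind the grasp point. The pads swing forward as they close: fully open they stand 13 mm farther back than shut.
Start: joints at [1.57, 0.255, 0.108, 0, -1.424, -0.285], TCP at [0.155, 0.528, 0.231] pointing down, gripper open.
Joint ranges: [-2.95, 2.95], [-1.21, 1.97], [-1.09, 1.5], [-2.87, 1.71], [-2.94, -0.07], [-3.05, 3.05]. Speed limits (rad/s): [2.57, 2.57, 3.14, 3.14, 3.14, 3.14].

INTERFACE

Orientations are given as a rotation vector (axis times angle).
In Python, from station import robot gives the robot as it stands. The module is installed in compiled form; this text tells all that it offers.
- The arm moves only by the tool carry_out, never from a script. Its argument "moves" is a list that holds one entry, the list of rows, each a list of 6 numbers: the shift along the world's x, y, z in units of 30 mm (1.0 is 30 mm), then the turn, a rotation vector about the world's x, y, z in units of 8 degrees (1.0 is 8 degrees). In form: [[[x, y, z, ax, ay, az], ...]]. A call has exactly 8 rows; each row is the pose to reach, as a shift and turn from the pose commanded when the call began; what a row does not reach only later rows make up. A row lasts 1/8 s, in which the tool goes at most 62.5 mm and 10.7 degrees, less where a joint would pass 70% of its speed; a pose out of reach is approached as far as the arm can. A call with a gripper value outside its range is refused whole. "claw" is the opening in per cent of the stroke, from 0 (shut) to 100 (fully open), set as the call begins (left out, the last holds). The fingers move at their own pace and stop on an object; "force" is the grip in N (left out, the last holds). Time passes only in rows, so rows that repeat a pose let the fingers close, or fill a call up. It gives the time, the measured TCP pose, the force, the opening and the grip force at its end, in the units of the state.
- robot.state(): the state, without advancing time (a new reading comes with each control period).
- robot.camera(name): name is "scene" or "top" or "wrist"; returns a dict with "pixels" (384x512x3 uint8, blue, green, red), "depth" (384x512 float32, m along the optical axis (not along the pixel's ray), 0 where there is no reading), "intrinsics" (3x3 intrinsics, pixels), "origin" and "rotation" of the camera in the world. Camera axes: x right, y up, looking along -z (the intrinsics and any distortion apply to the point x, -y, -z); pixel columns grow to the right and rows downward; lengths in m; the calibration is good to about 2 mm. The wrist camera is an equidistant fisheye: a pixel r from the principal point sees the ray r / f radians off the axis. A picture is of the moment at which its call begins.
- robot.hand_in(): hands the job in; it is judged then, once.
Trained networks look in the newest picture that a camera, given by its name, has taken for a name from the list of things; names that differ only in an ending like _2 or _b are one class to them, and where a whole thing is asked for, a point or a joint stands for the part that bears it (a point fixed in the world has none). Each returns a list of dicts, best first, with "confidence" (0 to 1); they miss things now and then, are a little off and sometimes report something else, mostly with a low value. They report only what shows in the picture. A call takes as long as a camera call. They do not tell look-alikes from the thing itself.
- robot.trace(target, camera): "region" (384x512 bool, what is visible of it) and "extent" ([centre column, centre row, width, height] in pixels, round what is visible of it).
- robot.spot_point(target, camera): "pixel" ([column, row] in pixels: a listed point, or the origin of a listed thing).
The state is a dict: "time": time; "qpos": joint angles; "joint_velocities": joint speeds; "effort": joint torques, N m; "tool_pos": TCP position; "orientation": TCP orientation; "wrist_force": force on the tool from outside, world axes, zero at the start; "wrist_torque": the same for the moment, N m; "width": opening from 0.0 (shut) to 1.0 (fully open); "finger_force": force on a finger pad.
Only numpy, scipy, OpenCV 4.12 (cv2) and the standard library are available. Lean on these libraries where they do the work, as an engineer would, in place of code of your own. Each camera call takes 0.05 s, during which the arm holds its last target. There are 200 camera calls.

## Working session

There is one attempt and no reset: what is moved stays moved. The work goes in short steps, Python scripts to look and compute and a tool call to move; the robot and the scene stay as the last step left them, time stands still between calls to the robot, and variables do not carry over. Pictures are saved under pics/ and viewed, at most 10 in all, crops included, and the job is handed in when it is done.

Besides the shell and the picture viewer there is one more tool, called after ">>>" as name(argument=value, ...) on one line, values as JSON. carry_out: Moves the arm, as the interface text tells. Its arguments: {"type":"object","properties":{"moves":{"type":"array"},"claw":{"type":"number"},"force":{"type":"number"}},"required":["moves"]}

```bash
mkdir -p pics; cat > h.py <<'E'
import numpy as np, cv2
from station import robot
def world(c,u,v,d=None):
    K=c["intrinsics"];d=c["depth"][int(round(v)),int(round(u))] if d is None else d
    x=(u-K[0,2])/K[0,0]*d;y=(v-K[1,2])/K[1,1]*d
    return np.array(c["origin"])+np.array(c["rotation"])@np.array([x,-y,-d])
E
python3 - <<'E'
from h import *
a=robot.camera("scene");b=robot.camera("top")
cv2.imwrite("pics/a.png",a["pixels"]);cv2.imwrite("pics/b.png",b["pixels"])
for c,n in((a,"scene"),(b,"top")):
  for t in["case","spool","roller","wrench"]+["mark%d"%i for i in range(6)]:
    for r in robot.spot_point(t,n)[:3]:
      u,v=r["pixel"];print(n,t,np.round(r["pixel"]),round(r["confidence"],2),world(c,u,v).round(3))
print(robot.state())
E
```

```text
scene case [332. 152.] 0.92 [-0.504 -1.906 -0.947]
scene case [162. 160.] 0.72 [-0.899 -2.301 -1.342]
scene case [244. 229.] 0.65 [-0.477 -1.879 -0.92 ]
scene spool [305. 240.] 0.98 [-0.427 -1.829 -0.87 ]
scene roller [224. 288.] 0.97 [-0.483 -1.885 -0.926]
scene wrench [182. 233.] 0.52 [-0.726 -2.128 -1.169]
scene wrench [222. 290.] 0.3 [-0.492 -1.895 -0.935]
scene mark0 [322. 152.] 0.96 [-0.512 -1.915 -0.955]
scene mark0 [352. 155.] 0.86 [-0.435 -1.838 -0.878]
scene mark0 [365. 137.] 0.79 [-0.462 -1.864 -0.905]
scene mark1 [322. 152.] 0.96 [-0.512 -1.915 -0.955]
scene mark1 [352. 155.] 0.86 [-0.435 -1.838 -0.878]
scene mark1 [365. 137.] 0.79 [-0.462 -1.864 -0.905]
scene mark2 [322. 152.] 0.96 [-0.512 -1.915 -0.955]
scene mark2 [352. 155.] 0.86 [-0.435 -1.838 -0.878]
scene mark2 [365. 137.] 0.79 [-0.462 -1.864 -0.905]
scene mark3 [322. 152.] 0.96 [-0.512 -1.915 -0.955]
scene mark3 [352. 155.] 0.86 [-0.435 -1.838 -0.878]
scene mark3 [365. 137.] 0.79 [-0.462 -1.864 -0.905]
scene mark4 [322. 152.] 0.96 [-0.512 -1.915 -0.955]
scene mark4 [352. 155.] 0.86 [-0.435 -1.838 -0.878]
scene mar
[... 1314 characters left out ...]
009 3.322]
{'time': 1.1, 'qpos': array([ 1.56964372e+00,  2.55122478e-01,  1.08153062e-01, -1.51862900e-05,
       -1.42387072e+00, -2.84557607e-01]), 'joint_velocities': array([ 0.00138527,  0.00012723, -0.00107315, -0.00039229, -0.00133963,
       -0.00065277]), 'effort': array([-6.99932571e-05, -3.86416054e+01,  2.38072193e+01,  5.36818475e+00,
       -6.12203512e-04,  5.00772884e-06]), 'tool_pos': array([0.15500288, 0.52769053, 0.23125036]), 'orientation': array([ 3.10954545e+00, -4.47264631e-01, -1.36416114e-05]), 'wrist_force': array([-0.66808437, -0.65823371, -0.97106374]), 'wrist_torque': array([-0.00851329,  0.01626326,  0.00260111]), 'finger_force': 0.0, 'width': 1.001909357109927}
```

View pics/a.png

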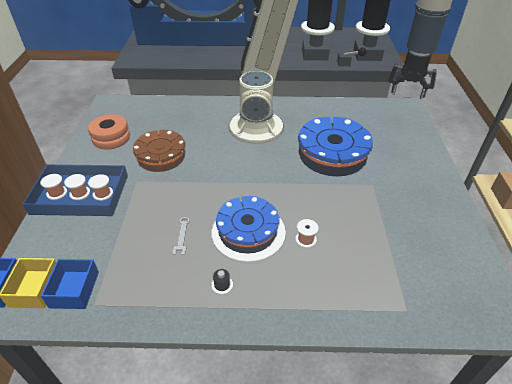

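View pics/b.png

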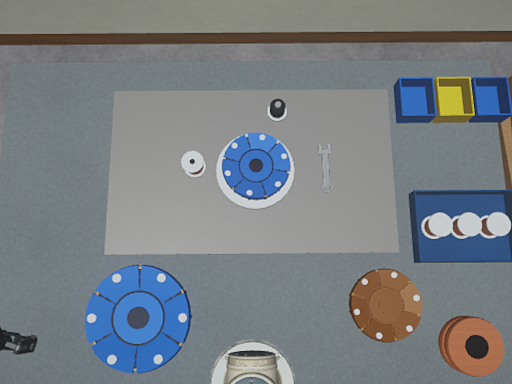

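Candidates: brown case (top 387,304), large blue case (top 138,318), and small blue case on the white rest (top 256,170; scene 247,222). The small blue one is meant: it is not brown, is the smaller of the blue ones, and stands on the white rest. Bystanders: spool at top (194,165), roller (277,112), wrench (326,168). The "rotation" field is evidently a rotation vector, so I'm fixing the helper.

```bash
cat > h.py <<'E'
import numpy as np, cv2
from station import robot
from scipy.spatial.transform import Rotation as Ro
def world(c,u,v,d=None):
    K=np.array(c["intrinsics"]);R=np.array(c["rotation"])
    R=Ro.from_rotvec(R).as_matrix() if R.shape==(3,) else R
    d=c["depth"][int(round(v)),int(round(u))] if d is None else d
    x=(u-K[0,2])/K[0,0]*d;y=(v-K[1,2])/K[1,1]*d
    return np.array(c["origin"])+R@np.array([x,-y,-d])
E
python3 - <<'E'
from h import *
c=robot.camera("top");print(c["origin"],c["rotation"],c["intrinsics"])
im=c["pixels"];cv2.imwrite("pics/c.png",cv2.resize(im[110:230,180:340],None,fx=5,fy=5,interpolation=cv2.INTER_CUBIC))
P=[]
for r in robot.spot_point("mark0","top"):
  u,v=r["pixel"]
  if np.hypot(u-256,v-168)<50 and r["confidence"]>.4:
    p=world(c,u,v);P.append(p);print(np.round(r["pixel"],1),round(r["confidence"],2),p.round(4))
# white blobs on blue
hsv=cv2.cvtColor(im,cv2.COLOR_BGR2HSV);m=((hsv[...,1]<70)&(hsv[...,2]>170)).astype(np.uint8)
n,l,s,ce=cv2.connectedComponentsWithStats(m,connectivity=4)
for i in range(1,n):
  u,v=ce[i]
  if np.hypot(u-256,v-168)<60 : print("blob",s[i,4],ce[i].round(1),world(c,u,v).round(4))
for u,v in((256,165),(194,161),(278,104),(326,168),(256,204),(250,230),(256,180)):print(u,v,world(c,u,v).round(4))
for t in("spool","roller","wrench","case"):
  for r in robot.trace(t,"top")[:3]:print(t,r["extent"],r["confidence"])
E
```

```text
[ 0.24368845 -0.01120198  1.30176707] [ 0.16414369 -0.16554274 -1.57191269] [[454.12981692   0.         256.13994368]
 [  0.         454.12981692 194.18111809]
 [  0.           0.           1.        ]]
[265.4 138.9] 0.95 [ 0.6636 -0.0406  0.0786]
[282.  156.2] 0.89 [ 0.6121 -0.0865  0.0797]
[234.1 147.1] 0.85 [0.6392 0.0476 0.0813]
[248.5 192.8] 0.84 [0.5074 0.0077 0.0819]
[230.2 170.5] 0.71 [0.5723 0.0585 0.0775]
[276.1 184.5] 0.56 [ 0.5316 -0.0688  0.0762]
blob 85 [276.2 114.6] [ 0.7565 -0.075   0.0284]
blob 3 [253. 132.] [ 0.7121 -0.0054  0.0019]
blob 1 [256. 132.] [ 0.7144 -0.0144 -0.0046]
blob 1 [258. 132.] [ 7.127e-01 -2.050e-02 -2.000e-04]
blob 11 [245.9 134.7] [0.698  0.0157 0.0179]
blob 26 [261.8 136.8] [ 0.6694 -0.0305  0.0801]
blob 2 [241.5 135. ] [ 0.7046  0.0295 -0.0031]
blob 4 [238.  136.5] [ 0.7003  0.0401 -0.0043]
blob 2 [235.5 138. ] [0.6872 0.0465 0.02  ]
blob 1 [275. 138.] [ 0.692  -0.0713  0.0037]
blob 1075 [252.4 185.2] [ 0.531  -0.0032  0.0727]
blob 9 [277.4 140.9] [ 0.6577 -0.0746  0.078 ]
blob 26 [234.2 145.2] [0.6451 0.0474 0.0804]
blob 28 [283.5 155.8] [ 0.6129 -0.0907  0.0807]
blob 28 [227.3 172.7] [0.5668 0.0667 0.0748]
blob 28 [277.5 183.7] [ 0.5338 -0.0727  0.0769]
blob 27 [248.9 192.3] [0.5097 0.0067 0.0773]
256 165 [ 0.5899 -0.0135  0.0696]
194 161 [0.6058 0.1625 0.0597]
278 104 [ 0.7768 -0.0791  0.0598]
326 168 [ 0.5964 -0.2199  0.0084]
256 204 [ 0.4882 -0.0128  0.0172]
250 230 [0.4148 0.005  0.0045]
256 180 [ 0.5467 -0.0132  0.0688]
spool [192.8, 165.4, 24.7, 33.9] 0.84
roller [278.1, 110.1, 17.5, 23.2] 0.88
wrench [323.9, 167.9, 9.6, 35.7] 0.55
case [257.5, 168.7, 74.3, 68.0] 0.93
case [138.5, 318.2, 103.0, 107.7] 0.89
case [385.7, 305.9, 70.0, 71.7] 0.57
```

View pics/c.png

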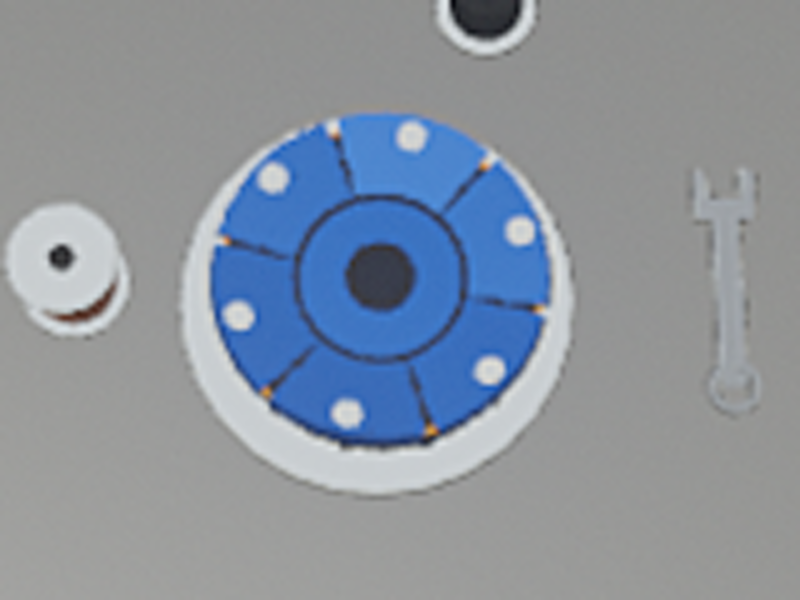

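The crop confirms it: small blue case on the white rest, all six sections open (orange showing at the slots). The marks fit a circle centred at (0.590, -0.012) with radius about 82 mm and angles -13°+60°k, at z≈0.078, which matches the sizes given. I'll shut the claw and move above the 107° mark.

>>> carry_out(moves=[[[1.5,-1.7,0,0,0,0],[3,-3.4,0,0,0,0],[4.5,-5.1,0,0,0,0],[6,-6.8,0,0,0,0],[7.4,-8.4,0,0,0,0],[8.8,-10,-0.5,0,0,0],[10.2,-11.6,-1,0,0,0],[11.4,-12.8,-1.5,0,0,0]]], claw=0, force=30)

```text
time: 2.4
tool_pos: [0.4854, 0.1556, 0.1915]
orientation: [-3.109, 0.447, -0.002]
wrist_force: [-0.1, 2.5, 0.3]
width: 0.003
finger_force: 0.0
```

>>> carry_out(moves=[[[0.8,-0.9,-0.5,0,0,0],[1.6,-1.8,-1.1,0,0,0],[2.27,-2.53,-1.8,0,0,0],[2.27,-2.53,-2.4,0,0,0],[2.27,-2.53,-2.9,0,0,0],[2.27,-2.53,-3.03,0,0,0],[2.27,-2.53,-3.03,0,0,0],[2.27,-2.53,-3.03,0,0,0]]])

```text
time: 3.4
tool_pos: [0.5527, 0.0818, 0.1013]
orientation: [-3.109, 0.446, -0.002]
wrist_force: [0.4, 0.3, 0.1]
width: -0.002
finger_force: 0.0
```

```bash
python3 - <<'E'
from h import *
print(robot.state()["tool_pos"],robot.state()["wrist_force"])
for n in("wrist","top"):
  c=robot.camera(n);im=c["pixels"]
  if n=="top": im=im[110:230,180:340]
  W=cv2.resize(im,(512,384));I=W if n=="wrist" else np.vstack([I,W])
I=cv2.resize(I,(400,600));cv2.imwrite("pics/d.png",I)
E
```

```text
[0.55266861 0.08177734 0.10132978] [0.38271975 0.26792361 0.11203547]
```

View pics/d.png

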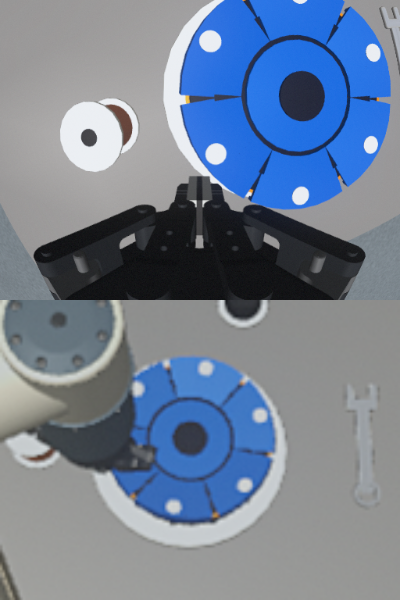

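>>> carry_out(moves=[[[0.2,-0.23,0,0,0,0],[0.4,-0.45,-0.1,0,0,0],[0.41,-0.46,-0.4,0,0,0],[0.41,-0.46,-0.6,0,0,0],[0.41,-0.46,-0.75,0,0,0],[0.41,-0.46,-0.85,0,0,0],[0.41,-0.46,-0.95,0,0,0],[0.41,-0.46,-0.95,0,0,0]]])

```text
time: 4.5
tool_pos: [0.5643, 0.0675, 0.0715]
orientation: [3.109, -0.447, -0.001]
wrist_force: [0.5, 0.0, -0.6]
width: -0.003
finger_force: 0.0
```

>>> carry_out(moves=[[[0,0,0.4,0,0,0],[0,0,0.8,0,0,0],[0.7,-0.15,1,0,0,0],[1.4,-0.31,1,0,0,0],[2.1,-0.47,1,0,0,0],[2.77,-0.62,1,0,0,0],[2.77,-0.62,1,0,0,0],[2.77,-0.62,1,0,0,0]]])

```text
time: 5.5
tool_pos: [0.6473, 0.0491, 0.1024]
orientation: [-3.109, 0.447, -0.0]
wrist_force: [-0.5, 0.8, -0.9]
width: -0.001
finger_force: 0.0
```

```bash
python3 - <<'E'
from h import *
c=robot.camera("wrist");W=c["pixels"]
cv2.imwrite("pics/e.png",W)
E
```

```text
(no output)
```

View pics/e.png

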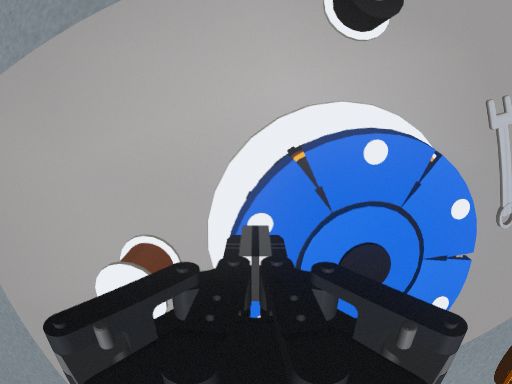

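The wrist view shows the tips at (255,235) next to the second mark at (260,222), on target. The first section is hidden behind the gripper, so I'll check it later. Pressing here.

>>> carry_out(moves=[[[0,0,-0.3,0,0,0],[0,0,-0.6,0,0,0],[0,0,-0.75,0,0,0],[0,0,-0.85,0,0,0],[0,0,-0.95,0,0,0],[0,0,-1.04,0,0,0],[0,0,-1.04,0,0,0],[0,0,-1.04,0,0,0]]])

```text
time: 6.55
tool_pos: [0.6476, 0.0488, 0.0706]
orientation: [3.109, -0.448, -0.0]
wrist_force: [0.5, -0.3, 0.7]
width: -0.002
finger_force: 0.0
```

>>> carry_out(moves=[[[0,0,0.4,0,0,0],[0,0,0.8,0,0,0],[0.2,-0.7,1,0,0,0],[0.4,-1.4,1,0,0,0],[0.6,-2.1,1,0,0,0],[0.83,-2.67,1,0,0,0],[0.83,-2.67,1,0,0,0],[0.83,-2.67,1,0,0,0]]])

```text
time: 7.55
tool_pos: [0.6725, -0.0312, 0.1003]
orientation: [-3.109, 0.448, 0.001]
wrist_force: [0.7, -0.0, 0.3]
width: 0.001
finger_force: 0.0
```

```bash
python3 - <<'E'
from h import *
c=robot.camera("top");I=c["pixels"][110:230,180:340]
cv2.imwrite("pics/f.png",cv2.resize(I,None,fx=4,fy=4,interpolation=cv2.INTER_CUBIC))
for a in range(-13,300,60):
  for off in(-12,0,12):
    t=np.deg2rad(a+off);p=np.array([.59+.085*np.cos(t),-.012+.085*np.sin(t)])
    # search depth pixels nearest this xy
    best=min(((np.hypot(*(w[:2]-p)),w[2]) for u in range(215,300) for v in range(125,210) if c["depth"][v,u]>0 for w in[world(c,u,v)]),key=lambda q:q[0])
    print(a,off,np.round(best,4))
E
```

```text
-13 -12 [0.0002 0.0766]
-13 0 [0.0061 0.0776]
-13 12 [0.0007 0.0796]
47 -12 [0.0015 0.0693]
47 0 [0.0019 0.071 ]
47 12 [0.0014 0.0688]
107 -12 [0.0054 0.0692]
107 0 [0.004  0.0668]
107 12 [0.0016 0.0689]
167 -12 [0.0011 0.0795]
167 0 [0.0011 0.0834]
167 12 [0.0006 0.0786]
227 -12 [0.0017 0.0762]
227 0 [0.0003 0.08  ]
227 12 [0.0011 0.0764]
287 -12 [0.0006 0.0816]
287 0 [0.0014 0.0787]
287 12 [0.0014 0.0808]
```

View pics/f.png

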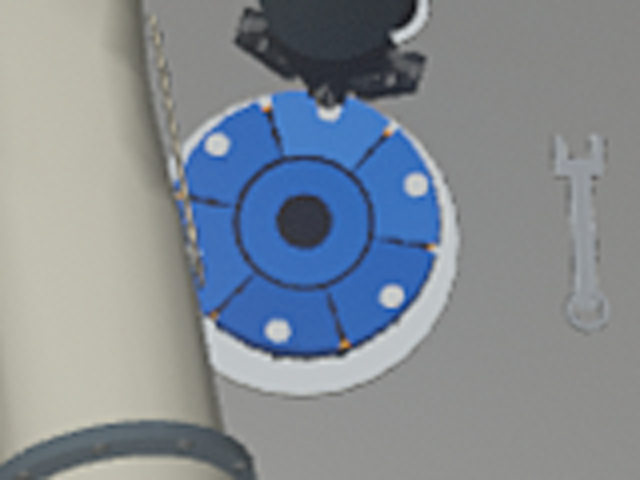

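Depth shows the 47° and 107° sections shut (z≈0.069), the other four still open (≈0.079), and the case has not moved. Continuing round.

>>> carry_out(moves=[[[0,0,-0.3,0,0,0],[0,0,-0.55,0,0,0],[0,0,-0.7,0,0,0],[0,0,-0.8,0,0,0],[0,0,-0.9,0,0,0],[0,0,-0.98,0,0,0],[0,0,-0.98,0,0,0],[0,0,-0.98,0,0,0]]])

```text
time: 8.6
tool_pos: [0.6725, -0.0313, 0.0712]
orientation: [3.109, -0.448, -0.0]
wrist_force: [-0.2, 0.4, -0.3]
width: 0.001
finger_force: 0.0
```

>>> carry_out(moves=[[[0,0,0.4,0,0,0],[0,0,0.8,0,0,0],[-0.6,-0.6,1,0,0,0],[-1.2,-1.2,1,0,0,0],[-1.7,-1.8,1,0,0,0],[-1.9,-2.03,1,0,0,0],[-1.9,-2.03,1,0,0,0],[-1.9,-2.03,1,0,0,0]]])

```text
time: 9.6
tool_pos: [0.6161, -0.0916, 0.1015]
orientation: [-3.11, 0.447, -0.001]
wrist_force: [-0.9, -0.1, -0.1]
width: -0.003
finger_force: 0.0
```

>>> carry_out(moves=[[[0,0,-0.3,0,0,0],[0,0,-0.55,0,0,0],[0,0,-0.7,0,0,0],[0,0,-0.8,0,0,0],[0,0,-0.9,0,0,0],[0,0,-0.98,0,0,0],[0,0,-0.98,0,0,0],[0,0,-0.98,0,0,0]]])

```text
time: 10.6
tool_pos: [0.6155, -0.092, 0.0717]
orientation: [-3.109, 0.447, 0.0]
wrist_force: [0.1, 0.7, -0.3]
width: 0.001
finger_force: 0.0
```

>>> carry_out(moves=[[[0,0,0.4,0,0,0],[0,0,0.8,0,0,0],[-0.8,0.2,1,0,0,0],[-1.6,0.4,1,0,0,0],[-2.4,0.55,1,0,0,0],[-2.73,0.63,1,0,0,0],[-2.73,0.63,1,0,0,0],[-2.73,0.63,1,0,0,0]]])

```text
time: 11.6
tool_pos: [0.5345, -0.0732, 0.1022]
orientation: [3.11, -0.447, 0.001]
wrist_force: [-0.2, -0.3, -0.3]
width: -0.004
finger_force: 0.0
```

>>> carry_out(moves=[[[0,0,-0.3,0,0,0],[0,0,-0.55,0,0,0],[0,0,-0.7,0,0,0],[0,0,-0.8,0,0,0],[0,0,-0.9,0,0,0],[0,0,-1.02,0,0,0],[0,0,-1.02,0,0,0],[0,0,-1.02,0,0,0]]])

```text
time: 12.6
tool_pos: [0.5337, -0.0731, 0.0712]
orientation: [-3.109, 0.447, -0.0]
wrist_force: [-0.3, -0.1, 0.2]
width: 0.003
finger_force: 0.0
```

>>> carry_out(moves=[[[0,0,0.4,0,0,0],[0,0,0.8,0,0,0],[-0.2,0.7,1,0,0,0],[-0.4,1.4,1,0,0,0],[-0.6,2.1,1,0,0,0],[-0.85,2.67,1,0,0,0],[-0.85,2.67,1,0,0,0],[-0.85,2.67,1,0,0,0]]])

```text
time: 13.6
tool_pos: [0.5086, 0.0067, 0.1019]
orientation: [-3.109, 0.447, -0.002]
wrist_force: [-0.2, 0.5, 0.8]
width: -0.0
finger_force: 0.0
```

>>> carry_out(moves=[[[0,0,-0.3,0,0,0],[0,0,-0.55,0,0,0],[0,0,-0.7,0,0,0],[0,0,-0.8,0,0,0],[0,0,-0.9,0,0,0],[0,0,-1.02,0,0,0],[0,0,-1.02,0,0,0],[0,0,-1.02,0,0,0]]])

```text
time: 14.6
tool_pos: [0.5083, 0.007, 0.0707]
orientation: [-3.11, 0.447, -0.0]
wrist_force: [-0.2, 0.7, 0.0]
width: 0.002
finger_force: 0.0
```

>>> carry_out(moves=[[[0,0,0.5,0,0,0],[0,0,1,0,0,0],[0,0.5,2,0,0,0],[0,1.5,3,0,0,0],[-0.5,3,4,0,0,0],[-1,4.5,4,0,0,0],[-1.5,6,4,0,0,0],[-1.5,7,4,0,0,0]]])

```text
time: 15.6
tool_pos: [0.4624, 0.2188, 0.1926]
orientation: [-3.108, 0.444, -0.003]
wrist_force: [0.8, -0.2, 0.1]
width: -0.005
finger_force: 0.0
```

```bash
python3 - <<'E'
from h import *
c=robot.camera("top");I=c["pixels"][100:240,170:350]
cv2.imwrite("pics/g.png",cv2.resize(I,None,fx=4,fy=4,interpolation=cv2.INTER_CUBIC))
for a in range(-13,300,60):
  r=[]
  for off in(-12,0,12):
    t=np.deg2rad(a+off);p=np.array([.59+.085*np.cos(t),-.012+.085*np.sin(t)])
    best=min(((np.hypot(*(w[:2]-p)),w[2]) for u in range(215,300) for v in range(125,210) if c["depth"][v,u]>0 for w in[world(c,u,v)]),key=lambda q:q[0])
    r+=list(np.round(best,4))
  print(a,r)
E
```

```text
-13 [np.float64(0.0019), np.float64(0.0733), np.float64(0.0003), np.float64(0.0694), np.float64(0.0007), np.float64(0.0716)]
47 [np.float64(0.0015), np.float64(0.0695), np.float64(0.0016), np.float64(0.0701), np.float64(0.0012), np.float64(0.0714)]
107 [np.float64(0.0016), np.float64(0.0718), np.float64(0.0016), np.float64(0.07), np.float64(0.0009), np.float64(0.0707)]
167 [np.float64(0.0009), np.float64(0.0695), np.float64(0.001), np.float64(0.0708), np.float64(0.0012), np.float64(0.0688)]
227 [np.float64(0.0012), np.float64(0.0738), np.float64(0.0005), np.float64(0.0669), np.float64(0.001), np.float64(0.0694)]
287 [np.float64(0.0016), np.float64(0.0686), np.float64(0.0011), np.float64(0.0745), np.float64(0.0016), np.float64(0.0713)]
```

View pics/g.png

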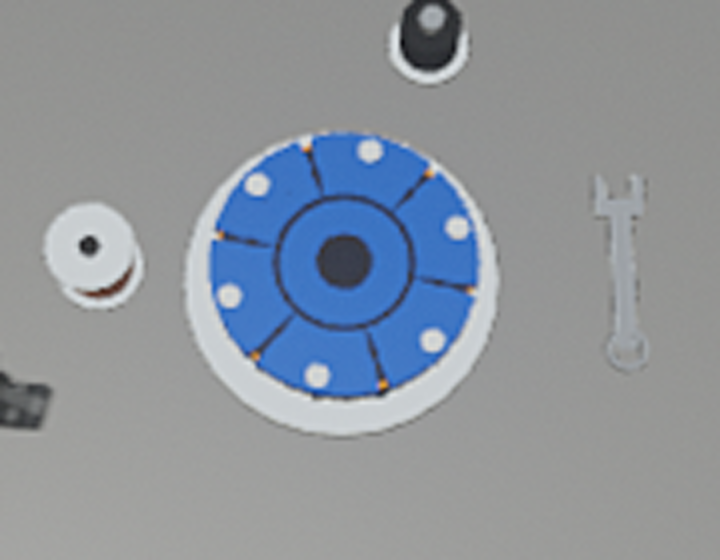

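All six sections are flush (z≈0.070, uniform shading), the case and bystanders have not moved, and the arm is clear at the lower left.

```bash
python3 -c "
from station import robot
print(robot.hand_in())"
```

```text
the job is handed in; nothing more can be done
None
```

All six lid sections are pressed shut, going by the final depth image and picture. The case and bystanders have not visibly moved, the arm is clear, and the job is handed in; the hand-in gave no verdict.

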